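# Seat the sign and hold the clip open on it

### The job

Lift the upright wooden sign by its board and lower its holed foot over the two locating pins of the dark wooden base until it rests flush, and let it go. Then squeeze the handles of the spring clip to take it off its rack, and hold it squeezed wide open astride the middle of the sign's top edge, upright and in line with it, the edge well inside the jaws but the clip not touching the board, so that I can slip a price card in. Finish while still holding the clip gaping there, and leave the other things on the table where they are.

Things in the scene. Friction and masses are not known exactly. Their poses are not given: they have to be found in the camera images.
- base_top (a point): Middle of the top face of the base, a fixed dark wooden block 100 (x) x 140 (y) x 15 high. Two upright steel locating pins, 8 in diameter, stand 16 above this face (tapered to a nose over the last 7) at (-27, -45) and (+27, +45) mm in x, y of this frame; z is up.
- sign_foot (a point): Middle of the underside of the sign's foot plate, z up. The sign is loose, about 220 g, standing on the table: foot plate 90 (x) x 130 (y) x 8 thick with two through holes, 11 in diameter, at (-27, -45) and (+27, +45) mm, to go over the base's pins; upright board on its middle. A half turn about z makes no difference.
- sign_edge (a point): Middle of the top edge of the sign's plain wooden board, 98 above the underside of the foot. The board is 8 thick (x), 130 wide along the edge (y) and 90 tall; a blank sheet of paper is stuck low on its -x face. Axes as the foot's.
- rack_top (a point): Middle of the top edge of the clip rack's fin, 57 above the table. The rack is a fixed wooden foot 56 (x) x 90 (y) x 12 high with an upright fin 8 thick (x) and 70 long (y). The clip sits astride the fin at the start, pinching it.
- clip_pivot (a point): Centre of the pivot of the black spring clip, loose, 61 g; z up, y along the pivot, x the way it opens. Two jaws 24 wide (y) hang to 42 below it: 8 apart at the tips on the rack, about 25 apart at full gape. A block reaches 9 below the pivot, so an edge comes no nearer than that. It starts astride the rack's fin, pinching it.
- clip_grip (a point): Point midway between the clip's two flat handles, 32 above the pivot, axes as the pivot's. Handles are 22 wide (y) and end 46 above the pivot; outer faces 43 apart at the top on the rack. Squeezing them along x opens the jaws; at full gape they are upright, parallel, 24 across. Full gape takes about 8 N on each handle here; a grip of 15 to 20 N holds it open and carries it.
- clip_front (a joint): Angle of the clip's -x arm, rad: 0 when its jaws are 8 mm apart as on the rack, grows as it is squeezed open, stop at 0.22 (full gape). The other arm mirrors it.
- loupe: Bystander: small folding magnifier lying near the front edge, 31x70x13 mm. Leave where it is.
- view_stone_c: Bystander: green pointed stone on a small dark wooden stand, 43x56x88 mm, at the back right, behind the display case. Leave where it is.
- flint_b: Bystander: black rough stone, 42x56x30 mm, to the right of the base. Leave where it is.
- plum_stone: Bystander: plum-coloured rounded stone, 36x44x30 mm, front right, before the display case. Leave where it is.
- serpentine: Bystander: green mottled stone, 40x50x34 mm, back left beside the vice. Leave where it is.
There are look-alikes about, which are no part of the job. Leave any orange look-alike of the part that bears clip_pivot alone.

How it is judged:
By the outcome, as a careful person would: the job done as asked, in the order asked, and still so for the second after the job is handed in, while the arm keeps its last pose, push and grip.
It also fails if it takes over 54 s, if anything falls off the work surface, if the arm or the gripper's body presses on something with over 40 N, if the wrist force passes 120 N, or if a joint passes its speed limit or range.

### The arm

A 6-joint arm with a two-finger parallel gripper is mounted at the origin on a cart in front of the work surface, level with it; the furniture and walls round the work are solid. World frame = base frame: x ahead of the robot, y to its left, z up, the work surface at z = 0. Lengths are in m, angles in rad, forces in N, time in s.
With the tool pointing down it reaches from about 0.3 to 0.85 m from the base axis. Payload 5.4 kg.
Tool frame: the origin (TCP) lies between the finger pads; the fingertips stand ahead of it and the grasp point (between the pads) lies 8 mm behind it (arm.tip_reach is the z of the fingertips in the tool frame, in m); z points along the fingers, y is the line along which they close (so a half turn about z gives the same grasp; the last joint's range is limited). The gripper opens to 85 mm and grips with 20 to 120 N. Pads are 22 mm wide; open, the fingers measure 114 mm over their backs; the gripper's body (76 mm by 85 mm) begins 54 mm behind the grasp point. The pads swing forward as they close: fully open they stand 13 mm farther back than shut.
Start: joints at [-1.383, 0.158, 1.597, -0, 1.386, -0.21], TCP at [0.223, -0.53, 0.242] pointing down, gripper open.
Joint ranges: [-2.91, 2.91], [-0.94, 2.29], [0.18, 2.7], [-1.29, 4.43], [0.17, 2.64], [-3, 3]. Speed limits (rad/s): [2.57, 2.57, 3.14, 3.14, 3.14, 3.14].

### API

Orientations are given as a unit quaternion [w, x, y, z].
In Python, from workcell import arm, viewer gives the robot as it stands. The module is installed in compiled form; this text tells all that it offers.
- The arm moves only by the tool arm_command, never from a script. Its argument "motion" is a list of rows, each an object of numbers: "tx", "ty", "tz": the shift along the world's x, y, z in mm; "twist": the turn about the world's z in rad; "claw": the opening, from -1 (shut) to 1 (fully open), so that 0 is half open. A call has 1 to 8 rows; each row is the pose to reach, as a shift and turn from the pose commanded when the call began; what a row does not reach only later rows make up. A row lasts 1/8 s, in which the tool goes at most 62.5 mm and 10.7 degrees, less where a joint would pass 70% of its speed; a pose out of reach is approached as far as the arm can. A call with a gripper value outside its range is refused whole. The fingers move at their own pace and stop on an object; "squeeze" is the grip in N (left out, the last holds). Time passes only in rows, so rows that repeat a pose let the fingers close. It gives the time, the measured TCP pose, the force, the opening and the grip force at its end, in the units of the state.
- arm.observe(): the state, without advancing time (a new reading comes with each control period).
- viewer.snapshot(name): name is "scene" or "top" or "wrist"; returns (picture, depth): 420x560x3 uint8, red, green, blue; 420x560 float32, m along the optical axis (not along the pixel's ray), 0 where there is no reading.
- viewer.calibration(name): a dict with "vfov" (degrees; the focal length in pixels is half the picture's height over the tangent of half this angle, whatever the lens; pixels are square), "cx", "cy" (the principal point, pixels), "R" (3x3) and "t" (3): a world point X has camera coordinates R X + t. Camera axes: x right, y down, z forward; pixel columns grow to the right and rows downward; lengths in m; the calibration is good to about 2 mm. The wrist camera is an equidistant fisheye: a pixel r from the principal point sees the ray r / f radians off the axis. A picture is of the moment at which its call begins: read the wrist's pose just before it. calibration takes no time and is no camera call; for the wrist camera it gives the pose at the moment of the call.
- arm.finish_job(): hands the job in; it is judged then, once.
The state is a dict: "time_s": time; "joints": joint angles; "qd": joint speeds; "effort": joint torques, N m; "tool_pos": TCP position; "orientation": TCP orientation; "ft_force": force on the tool from outside, world axes, zero at the start; "moment": the same for the moment, N m; "finger_gap": finger opening in m; "gripper_force": force on a finger pad.
Only numpy, scipy, OpenCV 4.12 (cv2) and the standard library are available. Lean on these libraries where they do the work, as an engineer would, in place of code of your own. Each camera call takes 0.05 s, during which the arm holds its last target. There are 200 camera calls.

## Working session

There is one attempt and no reset: what is moved stays moved. The work goes in short steps, Python scripts to look and compute and a tool call to move; the robot and the scene stay as the last step left them, time stands still between calls to the robot, and variables do not carry over. Pictures are saved under pics/ and viewed, at most 12 in all, crops included, and the job is handed in when it is done.

Besides the shell and the picture viewer there is one more tool, called after "Request:" as name(argument=value, ...), one argument or row to a line, values as JSON. arm_command: Moves the arm, as the interface text tells. Its arguments: {"type":"object","properties":{"motion":{"type":"array"},"squeeze":{"type":"number"}},"required":["motion"]}

```bash
mkdir -p pics; cat > h.py <<'E'
import numpy as np, cv2
from workcell import arm, viewer
def snap(n):
    c=viewer.calibration(n); p,d=viewer.snapshot(n); np.savez('pics/last_%s.npz'%n,p=p,d=d,R=c['R'],t=c['t'],v=c['vfov'],cx=c['cx'],cy=c['cy']); return p,d,c
def load(n):
    z=np.load('pics/last_%s.npz'%n); return z['p'],z['d'],dict(R=z['R'],t=z['t'],vfov=float(z['v']),cx=float(z['cx']),cy=float(z['cy']))
def cloud(d,c,fish=False):
    f=d.shape[0]/2/np.tan(np.radians(c['vfov'])/2); v,u=np.mgrid[:d.shape[0],:d.shape[1]]
    x=(u-c['cx'])/f; y=(v-c['cy'])/f
    if fish:
        r=np.hypot(x,y)+1e-9; k=np.tan(np.minimum(r,1.5))/r; x=x*k;y=y*k
    P=np.stack([x*d,y*d,d],-1); W=(P-np.array(c['t']))@np.array(c['R']); W[d<=0]=np.nan; return W
def save(n,p): cv2.imwrite('pics/'+n+'.png',p[...,::-1])
E
python3 - <<'E'
from h import *
for n in ['scene','top','wrist']:
    p,d,c=snap(n); save(n+'0',p); print(n,c['vfov'],c['cx'],c['cy'],-np.array(c['R']).T@np.array(c['t']),np.array(c['R']).round(2).tolist(),(d>0).mean())
print(arm.observe(),arm.tip_reach)
E
```

```text
scene 50.149586661447 280.1651908531625 212.69567871633674 [-0.1145624   0.4376844   0.91340418] [[-0.42, -0.91, 0.02], [-0.69, 0.3, -0.65], [0.59, -0.28, -0.76]] 0.9958886054421768
top 45.14848987486976 282.319608555843 205.11112688760682 [0.41434881 0.1053546  1.15867185] [[0.01, -1.0, -0.01], [-0.99, -0.0, -0.11], [0.11, 0.01, -0.99]] 0.9959268707482993
wrist 65.70646984690485 283.23012805848293 206.60092008560147 [ 0.30135694 -0.49753303  0.37260829] [[0.39, -0.92, -0.0], [-0.87, -0.37, 0.32], [-0.3, -0.12, -0.95]] 0.9959056122448979
{'time_s': 0.15, 'joints': array([-1.38310956e+00,  1.58922765e-01,  1.59795584e+00,  2.22064555e-05,
        1.38618216e+00, -2.10111931e-01]), 'qd': array([ 0.001271  , -0.00070954, -0.00252027, -0.00036869, -0.0013031 ,
       -0.00074817]), 'effort': array([ 2.35032194e-04, -3.96375954e+01, -3.31785750e+01, -2.61223950e-04,
        5.39390836e-03,  1.57237491e-05]), 'tool_pos': array([ 0.22264412, -0.52966087,  0.24152623]), 'orientation': array([-7.33891081e-04,  9.80284790e-01,  1.97588442e-01,  1.91428968e-05]), 'ft_force': array([-0.08388473, -0.10382041, -0.54561893]), 'moment': array([-0.0529342 ,  0.00223225, -0.00907433]), 'gripper_force': 0.0, 'finger_gap': 0.08562328198053894} 0.011
```

```bash
python3 -c "
import cv2,numpy as np
a=cv2.imread('pics/scene0.png');b=cv2.imread('pics/top0.png')
cv2.imwrite('pics/a.png',a);cv2.imwrite('pics/b.png',b)"
```

```text
(no output)
```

View pics/scene0.png

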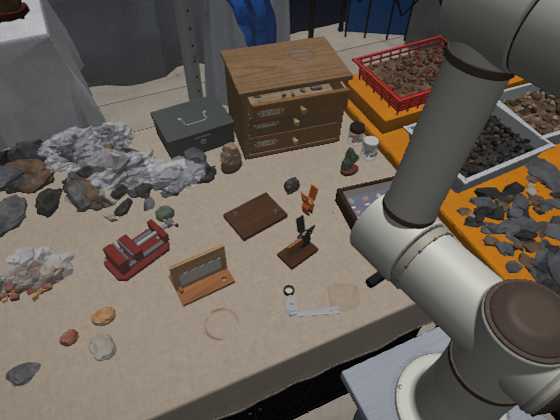

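View pics/top0.png

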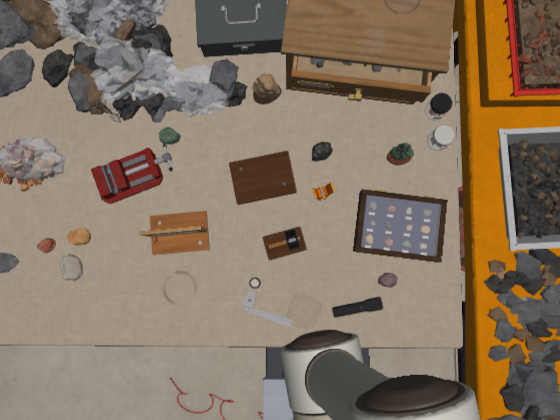

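Scene picture: the sign is at about (203,275), the dark base at (255,216), the black clip on its rack at (303,235) and an orange look-alike clip at (310,200). In the top view they are at (178,232), (263,177), (292,239) and (323,191).

```bash
cat > m.py <<'E'
from h import *
def pix(n,u,v):
    p,d,c=load(n); return cloud(d,c)[v,u]
def rect(xy):
    r=cv2.minAreaRect((xy*1000).astype(np.float32)); return np.round(r[0],1),np.round(r[1],1),round(r[2],2)
E
python3 - <<'E'
from m import *
for n in ['top','scene']:
    p,d,c=load(n); W=cloud(d,c)
    hsv=cv2.cvtColor(p,cv2.COLOR_RGB2HSV)
    def centre(u,v): return W[v,u]
    us={'top':dict(sign=(160,220),base=(263,177),clip=(292,239)),'scene':dict(sign=(203,285),base=(255,216),clip=(303,240))}[n]
    S={'sign':(.35,.27),}
    print(n,{k:W[v[1],v[0]].round(4) for k,v in us.items()}, 'orange',W[191,323] if n=='top' else W[200,310])
    X,Y,Z=W[...,0],W[...,1],W[...,2]
    tab=W[(abs(X-.35)<.25)&(abs(Y-.1)<.3)&(abs(Z)<.006)]; print(' table z median',np.median(tab[:,2]))
    def sel(ce,r,z0,z1):
        m=(abs(X-ce[0])<r)&(abs(Y-ce[1])<r)&(Z>z0)&(Z<z1); k=cv2.connectedComponentsWithStats(m.astype(np.uint8),connectivity=8)
        return W[m], m.sum()
    sg=W[us['sign'][1],us['sign'][0]]; b=W[us['base'][1],us['base'][0]]; cl=W[us['clip'][1],us['clip'][0]]
    for nm,ce,r,z0,z1 in [('foot',sg,.1,.005,.011),('board',sg,.1,.088,.106),('boardall',sg,.1,.04,.106),('base',b,.095,.011,.019),('pins',b,.07,.021,.035),('rackfoot',cl,.06,.009,.015),('fin',cl,.05,.05,.062),('clip',cl,.05,.075,.16)]:
        q,k=sel(ce,r,z0,z1)
        if k>3: print(' ',nm,k,rect(q[:,:2]),'z',q[:,2].min().round(4),np.median(q[:,2]).round(4),q[:,2].max().round(4))
E
python3 -c "
import cv2,numpy as np
b=cv2.imread('pics/top0.png');a=cv2.imread('pics/scene0.png')
A=cv2.resize(b[140:270,130:350],(792,468),interpolation=cv2.INTER_CUBIC)
cv2.imwrite('pics/c1.png',A)
cv2.imwrite('pics/c2.png',cv2.resize(a[170:310,160:350],(760,560),interpolation=cv2.INTER_CUBIC))"
```

```text
top {'sign': array([0.5025, 0.3975, 0.0087]), 'base': array([0.6017, 0.1623, 0.016 ]), 'clip': array([0.458 , 0.0959, 0.0705])} orange [0.56569575 0.02725749 0.04661541]
 table z median -0.000725139075596858
  foot 1469 (array([509.1, 397.2]), array([187.8, 196.9]), 1.11) z 0.005 0.0077 0.011
  board 230 (array([473.5, 357.6]), array([  8.4, 119.8]), 5.57) z 0.0881 0.0973 0.1029
  boardall 617 (array([531.3, 406.4]), array([220.6, 108.6]), 37.78) z 0.04 0.0599 0.1029
  base 2386 (array([601.3, 163.8]), array([100.4, 139.6]), 11.86) z 0.011 0.0146 0.019
  pins 17 (array([606.3, 163.8]), array([106.4,  43.9]), 87.17) z 0.021 0.0267 0.0307
  rackfoot 515 (array([450.8, 112.9]), array([55.7, 89. ]), 16.12) z 0.009 0.0116 0.015
  fin 71 (array([453.2, 113.8]), array([12.9, 69.5]), 16.62) z 0.0513 0.0561 0.0605
  clip 123 (array([455.6,  96.2]), array([43.6, 21.9]), 15.7) z 0.0753 0.0996 0.1123
scene {'sign': array([0.4542, 0.3566, 0.0131]), 'base': array([0.597 , 0.1674, 0.0164]), 'clip': array([0.4531, 0.1008, 0.0509])} orange [0.56635661 0.02368741 0.04622043]
 table z median 0.0009213363094171283
  foot 817 (array([457.3, 356.1]), array([195.4, 193.3]), 88.61) z 0.005 0.0088 0.011
  board 335 (array([476.4, 353.4]), array([ 11.6, 129.5]), 5.72) z 0.0882 0.0976 0.1029
  boardall 1038 (array([475.9, 353.1]), array([ 12.6, 130.1]), 5.72) z 0.0401 0.0759 0.1029
  base 1445 (array([603.2, 163.8]), array([101.6, 142.3]), 12.2) z 0.011 0.0163 0.019
  pins 26 (array([592. , 163.3]), array([111.5,  55.2]), 84.69) z 0.0212 0.0263 0.0318
  rackfoot 347 (array([452.5, 112.6]), array([56.5, 90.9]), 14.95) z 0.0092 0.0127 0.015
  fin 110 (array([453.9, 115.1]), array([23.6, 65.4]), 5.01) z 0.0501 0.0575 0.0614
  clip 161 (array([458.4,  95.8]), array([44.1, 22.6]), 15.28) z 0.0752 0.0969 0.1142
```

View pics/c1.png

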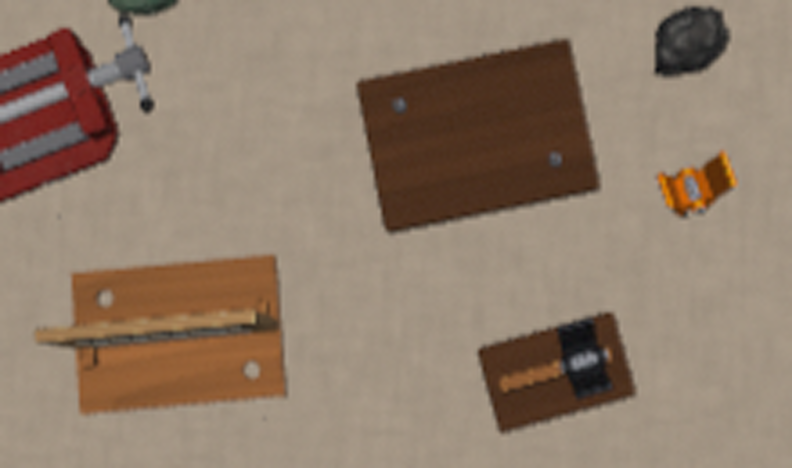

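View pics/c2.png

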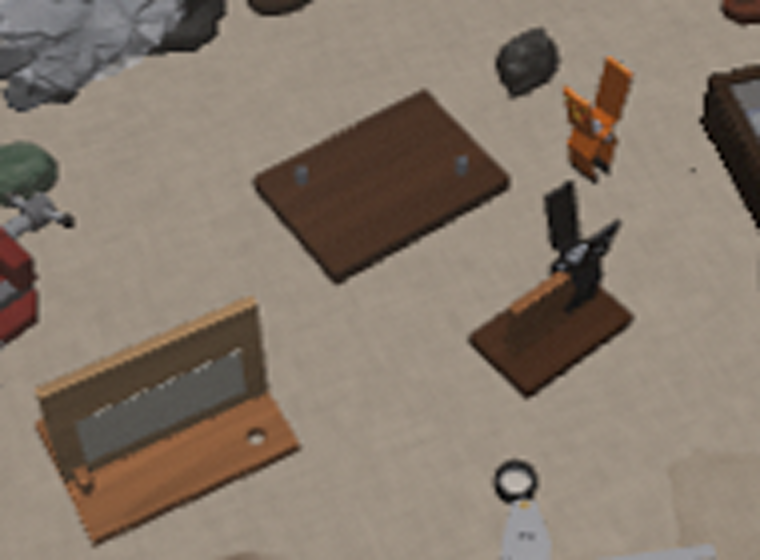

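The top crop shows the sign holes at (104,298) and (252,370) and the base pins at (398,103) and (555,158). The black clip at (585,362) is astride the dark rack, and the orange look-alike at (697,190) stands off the rack. The scene crop agrees: black clip at (578,250), orange at (595,130).

Candidates in top-view pixels: black clip (292,239) and orange look-alike (323,191); I choose the black one. For the dark block there are the base (263,177), the rack (285,243) and the display case (400,225); I choose the one with pins at (263,177). The sign (178,232) is the only one.

Next I check the path height, then move.

```bash
python3 - <<'E'
from m import *
W=cloud(*load('top')[1:]); q=W.reshape(-1,3); 
for x0 in np.arange(.2,.7,.1):
  print(round(x0,1),[round(float(np.nanmax(q[(q[:,0]>x0)&(q[:,0]<x0+.1)&(q[:,1]>y)&(q[:,1]<y+.1)][:,2],initial=-9)),3) for y in np.arange(-.6,.4,.1)])
E
```

```text
0.2 [0.006, 0.014, 0.007, 0.005, 0.007, 0.737, 0.735, 0.344, 0.007, 0.007]
0.3 [0.01, 0.013, 0.017, 0.008, 0.034, 0.715, 0.711, 0.02, 0.016, 0.009]
0.4 [0.024, 0.071, 0.072, 0.053, 0.051, 0.052, 0.112, 0.112, 0.1, 0.103]
0.5 [0.035, 0.069, 0.072, 0.051, 0.052, 0.053, 0.089, 0.031, 0.021, 0.053]
0.6 [0.046, 0.07, 0.073, 0.069, 0.09, 0.006, 0.032, 0.022, 0.03, 0.065]
```

Request:
arm_command(
  motion=[
    {"tx":0,"ty":60,"tz":0,"twist":0.15,"claw":1},
    {"tx":30,"ty":115,"tz":0,"twist":0.3,"claw":1},
    {"tx":60,"ty":170,"tz":0,"twist":0.45,"claw":1},
    {"tx":90,"ty":225,"tz":0,"twist":0.6,"claw":1},
    {"tx":120,"ty":280,"tz":0,"twist":0.75,"claw":1},
    {"tx":150,"ty":330,"tz":0,"twist":0.9,"claw":1},
    {"tx":180,"ty":380,"tz":0,"twist":1.05,"claw":1},
    {"tx":215,"ty":430,"tz":0,"twist":1.2,"claw":1},
  ],
)

```text
time_s: 1.15
tool_pos: [0.4383, -0.0983, 0.2424]
orientation: [0.0, 0.696, 0.718, -0.0]
ft_force: [-0.2, -0.7, -0.1]
finger_gap: 0.0854
gripper_force: 0.0
```

Request:
arm_command(
  motion=[
    {"tx":40,"ty":45,"tz":0,"twist":0.073,"claw":1},
    {"tx":80,"ty":90,"tz":0,"twist":0.073,"claw":1},
    {"tx":120,"ty":135,"tz":0,"twist":0.073,"claw":1},
    {"tx":150,"ty":170,"tz":0,"twist":0.073,"claw":1},
    {"tx":165,"ty":190,"tz":0,"twist":0.073,"claw":1},
    {"tx":165,"ty":190,"tz":0,"twist":0.073,"claw":1},
    {"tx":165,"ty":190,"tz":0,"twist":0.073,"claw":1},
  ],
)

```text
time_s: 2.02
tool_pos: [0.6022, 0.0893, 0.242]
orientation: [-0.0, 0.671, 0.741, -0.0]
ft_force: [0.3, -0.0, -0.2]
finger_gap: 0.0855
gripper_force: 0.0
```

```bash
python3 - <<'E'
from m import *
p,d,c=snap('wrist'); save('w1',p); np.savez('pics/w1.npz',p=p,d=d,R=c['R'],t=c['t'],v=c['vfov'],cx=c['cx'],cy=c['cy'])
o=arm.observe(); print(o['time_s'],o['tool_pos'],o['orientation'],o['joints'])
W=cloud(d,c,True); X,Y,Z=W[...,0],W[...,1],W[...,2]
print(np.nanmedian(Z[(abs(Z)<.008)]))
m=(abs(X-.602)<.1)&(abs(Y-.164)<.1)&(Z>.010)&(Z<.02); print(m.sum(),rect(W[m][:,:2]),np.median(W[m][:,2]))
m=(abs(X-.602)<.045)&(abs(Y-.164)<.065)&(Z>.023)&(Z<.04); n,l,s,ce=cv2.connectedComponentsWithStats(m.astype(np.uint8))
for i in range(1,n): print(s[i],ce[i],W[l==i].mean(0))
E
```

```text
2.075 [0.60219814 0.08905029 0.24217364] [-1.19167019e-04  6.71212953e-01  7.41264495e-01 -3.26249607e-04] [-5.12718530e-02  2.45358062e-01  1.49691088e+00 -3.60019090e-04
  1.39992096e+00 -1.50318932e-01]
-0.0007955099354102496
11066 (array([604.5, 163.6]), array([100.8, 140.9]), 11.81) 0.014521435377766168
[309  61   7   8  42] [312.26190476  64.42857143] [0.62125652 0.21253434 0.02695308]
[268 149   7   7  35] [271.08571429 151.97142857] [0.58776494 0.11450382 0.02717993]
```

View pics/w1.png

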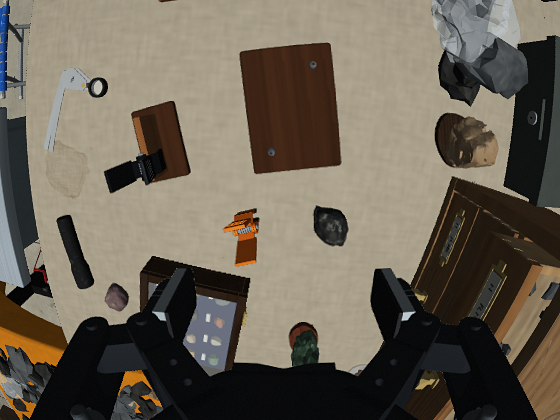

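The wrist picture shows the base with pins at (312,64) and (271,152), the black clip on its rack at (145,165) and the orange one at (243,235). The pins come out 103.6 mm apart (105 expected) with a yaw of 12°. Next I look over the sign.

Request:
arm_command(
  motion=[
    {"tx":-30,"ty":45,"tz":10,"twist":0,"claw":1},
    {"tx":-60,"ty":90,"tz":20,"twist":0,"claw":1},
    {"tx":-90,"ty":140,"tz":20,"twist":0,"claw":1},
    {"tx":-115,"ty":175,"tz":20,"twist":0,"claw":1},
    {"tx":-128,"ty":190,"tz":20,"twist":0,"claw":1},
    {"tx":-128,"ty":190,"tz":20,"twist":0,"claw":1},
    {"tx":-128,"ty":190,"tz":20,"twist":0,"claw":1},
  ],
)

```text
time_s: 2.95
tool_pos: [0.4756, 0.2786, 0.2623]
orientation: [0.0, 0.672, 0.741, -0.0]
ft_force: [0.4, 0.2, 0.0]
finger_gap: 0.0855
gripper_force: 0.0
```

```bash
python3 - <<'E'
from m import *
p,d,c=snap('wrist'); save('w2',p)
o=arm.observe(); print(o['time_s'],o['tool_pos'],o['orientation'],o['joints'])
W=cloud(d,c,True); X,Y,Z=W[...,0],W[...,1],W[...,2]
near=(abs(X-.476)<.09)&(abs(Y-.353)<.09)
m=near&(Z>.092)&(Z<.104); print('edge',m.sum(),rect(W[m][:,:2]),np.median(W[m][:,2]))
hsv=cv2.cvtColor(p,cv2.COLOR_RGB2HSV)
m=near&(Z>.004)&(Z<.012)&(hsv[...,1]>110); n,l,s,ce=cv2.connectedComponentsWithStats(m.astype(np.uint8))
m=(l>0)&np.isin(l,np.where(s[:,4]>300)[0]); print('foot',m.sum(),rect(W[m][:,:2]),np.median(W[m][:,2]))
# holes: non-foot blobs inside the foot's outline
h=near&(Z<.007)&(Z>-.01)
n,l,s,ce=cv2.connectedComponentsWithStats(h.astype(np.uint8),connectivity=4)
for i in range(1,n):
    if 20<s[i][4]<300: print(s[i],ce[i].round(1),W[l==i].mean(0).round(4),W[l==i].min(0).round(4),W[l==i].max(0).round(4))
E
```

```text
3.0 [0.47566742 0.27855748 0.26224942] [ 2.51962521e-04  6.71627195e-01  7.40889223e-01 -7.82819238e-05] [ 3.10789409e-01  8.34354669e-02  1.63928235e+00 -5.20699744e-04
  1.41875848e+00  2.12877736e-01]
edge 1233 (array([477. , 353.4]), array([  8.1, 129.2]), 5.71) 0.09741987221585093
foot 6846 (array([476.7, 353.4]), array([ 90. , 129.9]), 5.36) 0.007555286260587823
[306  64  13  11  83] [312.4  69.3] [0.4995 0.4012 0.0007] [ 0.4916  0.395  -0.0027] [0.5058 0.4071 0.007 ]
[258 140  14  11  86] [265.7 144.4] [0.4532 0.3047 0.0013] [ 0.4444  0.2988 -0.0026] [0.4598 0.3103 0.007 ]
```

View pics/w2.png

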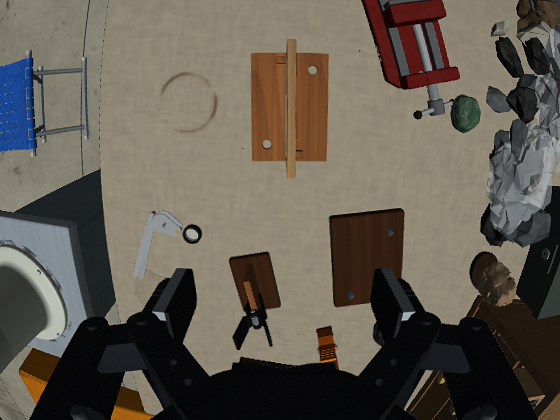

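The wrist picture shows the sign with holes at (312,69) and (266,144), and its top edge between (291,40) and (291,177). Edge height is 97.4 mm (98 expected), foot 90x130, yaw 5.5°; all as it should be. I grasp it now.

Request:
arm_command(
  motion=[
    {"tx":1,"ty":40,"tz":-20,"twist":0,"claw":1},
    {"tx":1,"ty":72,"tz":-60,"twist":0,"claw":1},
    {"tx":1,"ty":75,"tz":-100,"twist":0,"claw":1},
    {"tx":1,"ty":75,"tz":-140,"twist":0,"claw":1},
    {"tx":1,"ty":75,"tz":-175,"twist":0,"claw":1},
    {"tx":1,"ty":75,"tz":-190,"twist":0,"claw":1},
    {"tx":1,"ty":75,"tz":-190,"twist":0,"claw":0.4},
    {"tx":1,"ty":75,"tz":-190,"twist":0,"claw":0},
  ],
  squeeze=40,
)

```text
time_s: 4.0
tool_pos: [0.4772, 0.3552, 0.0741]
orientation: [0.001, 0.671, 0.741, 0.001]
ft_force: [-0.7, -0.0, 0.5]
finger_gap: 0.0516
gripper_force: 0.0
```

Request:
arm_command(
  motion=[
    {"tx":0,"ty":0,"tz":0,"twist":0,"claw":-0.5},
    {"tx":0,"ty":0,"tz":0,"twist":0,"claw":-0.8},
    {"tx":0,"ty":0,"tz":0,"twist":0,"claw":-1},
    {"tx":0,"ty":0,"tz":0,"twist":0,"claw":-1},
    {"tx":0,"ty":0,"tz":0,"twist":0,"claw":-1},
    {"tx":0,"ty":0,"tz":0,"twist":0,"claw":-1},
  ],
)

```text
time_s: 4.75
tool_pos: [0.4759, 0.3551, 0.073]
orientation: [0.0, 0.671, 0.742, 0.0]
ft_force: [-2.8, -0.1, 5.4]
finger_gap: 0.0075
gripper_force: 43.6
```

Request:
arm_command(
  motion=[
    {"tx":0,"ty":0,"tz":30,"twist":0,"claw":-1},
    {"tx":0,"ty":0,"tz":60,"twist":0,"claw":-1},
    {"tx":20,"ty":-30,"tz":65,"twist":0.02,"claw":-1},
    {"tx":50,"ty":-75,"tz":65,"twist":0.05,"claw":-1},
    {"tx":80,"ty":-120,"tz":65,"twist":0.08,"claw":-1},
    {"tx":105,"ty":-158,"tz":65,"twist":0.1,"claw":-1},
    {"tx":120,"ty":-180,"tz":65,"twist":0.113,"claw":-1},
    {"tx":128,"ty":-190,"tz":60,"twist":0.113,"claw":-1},
  ],
)

```text
time_s: 5.75
tool_pos: [0.6042, 0.1636, 0.1315]
orientation: [-0.0, 0.629, 0.778, -0.0]
ft_force: [0.2, 1.1, -3.0]
finger_gap: 0.0074
gripper_force: 42.3
```

Request:
arm_command(
  motion=[
    {"tx":0,"ty":0,"tz":-10,"twist":0,"claw":-1},
    {"tx":0,"ty":0,"tz":-20,"twist":0,"claw":-1},
    {"tx":0,"ty":0,"tz":-20,"twist":0,"claw":-1},
    {"tx":0,"ty":0,"tz":-20,"twist":0,"claw":-1},
  ],
)

```text
time_s: 6.25
tool_pos: [0.6034, 0.1656, 0.1123]
orientation: [-0.0, 0.628, 0.779, 0.0]
ft_force: [-0.1, 0.8, -1.5]
finger_gap: 0.0074
gripper_force: 42.3
```

```bash
python3 - <<'E'
from m import *
o=arm.observe(); print(o['time_s'],o['tool_pos'],o['orientation'],o['ft_force'],o['finger_gap'])
ims=[]
for n in ['wrist','top','scene']:
    p,d,c=snap(n); ims.append(p); W=cloud(d,c,n=='wrist'); X,Y,Z=W[...,0],W[...,1],W[...,2]
    near=(abs(X-.604)<.09)&(abs(Y-.164)<.09)
    for k,a,b in [('foot',.042,.058),('edge',.128,.145),('base',.011,.019)]:
        m=near&(Z>a)&(Z<b)
        if m.sum()>10: print(n,k,m.sum(),rect(W[m][:,:2]),np.median(W[m][:,2]))
p=np.hstack([ims[0][:400,60:460],cv2.resize(ims[2][150:260,190:300],(400,400),interpolation=cv2.INTER_CUBIC)]); save('v3',p)
E
```

```text
6.25 [0.60344495 0.16559028 0.11229851] [-4.12144572e-05  6.27555325e-01  7.78571970e-01  3.73040800e-06] [-0.12645231  0.81913777 -1.49422338] 0.007364688713616882
wrist foot 16764 (array([605. , 164.3]), array([ 90.8, 129.9]), 12.16) 0.046881394009875024
wrist edge 5945 (array([604.7, 180.3]), array([91.3, 47.3]), 81.06) 0.13681688174815487
wrist base 1593 (array([609.5, 172.4]), array([ 98.7, 135.5]), 18.33) 0.01428685476338634
top foot 607 (array([592.8, 163.1]), array([ 75.6, 141.6]), 2.06) 0.047122874107000105
top edge 62 (array([598.3, 178.3]), array([ 7.8, 98.5]), 11.36) 0.13661131489047476
top base 89 (array([596.6, 163.7]), array([ 74.5, 152.9]), 1.33) 0.014281519859775257
scene foot 864 (array([604.9, 163.1]), array([ 93.1, 132.1]), 12.44) 0.049400510841707185
scene edge 192 (array([600.7, 162.5]), array([ 27.6, 130.3]), 7.58) 0.13745647560617236
scene base 556 (array([601.7, 163.4]), array([ 99.4, 140.4]), 11.11) 0.016041772527442558
```

View pics/v3.png

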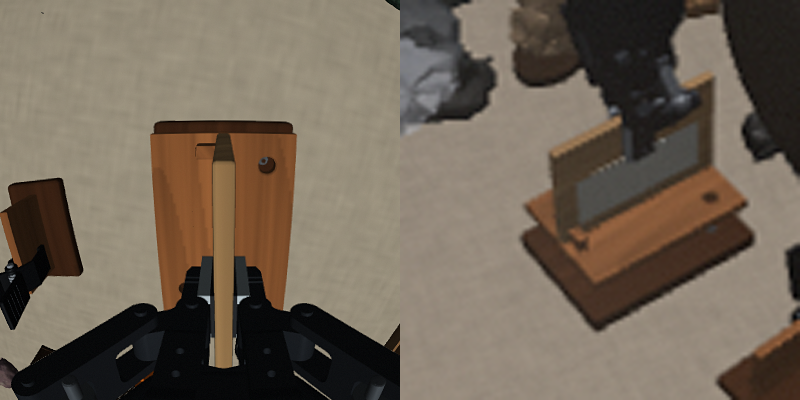

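The left half (wrist) shows the pin tip inside the visible hole at (265,163), and the foot lies parallel over the base. The right half (scene) shows the foot level above the base. I check the pin against the hole by rays.

```bash
cat > rel.py <<'E'
from m import *
def ray(c,u,v,z):
    f=210/np.tan(np.radians(c['vfov'])/2); a=np.array([(u-c['cx'])/f,(v-c['cy'])/f]); r=np.hypot(*a)
    k=np.append(np.sin(r)*a/r,np.cos(r)); R=np.array(c['R']); o=-R.T@np.array(c['t']); k=R.T@k; return o+k*(z-o[2])/k[2]
def near(p,u0,v0,zfoot,zpin=.031,c=None,w=16):
    hsv=cv2.cvtColor(p,cv2.COLOR_RGB2HSV).astype(int); q=hsv[v0-w:v0+w,u0-w:u0+w]
    hole=((q[...,2]<110)|(q[...,1]<90)).astype(np.uint8)
    n,l,s,ce=cv2.connectedComponentsWithStats(hole); i=1+np.argmax(s[1:,4])
    cn=cv2.findContours((l==i).astype(np.uint8),cv2.RETR_EXTERNAL,cv2.CHAIN_APPROX_NONE)[0][0]
    (hx,hy),hr=cv2.minEnclosingCircle(cn); e=cv2.fitEllipse(cn); hx,hy=e[0]
    pin=((l==i)&(q[...,1]<90)).astype(np.uint8); ys,xs=np.nonzero(pin)
    print('hole px',hx+u0-w,hy+v0-w,e[1],'pin px',xs.mean()+u0-w,ys.mean()+v0-w,len(xs))
    H=ray(c,hx+u0-w,hy+v0-w,zfoot); P=ray(c,xs.mean()+u0-w,ys.mean()+v0-w,zpin); print('hole',H,'pin',P,'pin-hole mm',(P-H)[:2]*1000)
E
python3 - <<'E'
from rel import *
p,d,c=load('wrist'); near(p,327,165,.0465,c=c)
hsv=cv2.cvtColor(p,cv2.COLOR_RGB2HSV); 
for k in (1,2): print(hsv[154:176:2,316:340:2,k])
W=cloud(d,c,True); print(W[155:175:3,318:338:3,2].round(3))
E
```

```text
hole px 326.9485054016113 165.31032752990723 (18.85161590576172, 19.61254119873047) pin px 323.32608695652175 160.65217391304347 46
hole [0.62218891 0.21343703 0.0465    ] pin [0.6217995  0.21330653 0.031     ] pin-hole mm [-0.38940502 -0.13049841]
[[168 167 167 170 169 170 169 166 166 168 169 168]
 [166 167 171 173 157 141 168 168 168 170 167 169]
 [169 171 156   8  24  41 147 165 169 169 166 168]
 [169 172   7 151 191  29 144 165 177 166 167 168]
 [169 136  39  74 119  21 177 173 178 166 165 168]
 [166 167  20   4  26 165 173 168 173 149 168 168]
 [166 170 172 168 175 173 177 165 164 157 164 168]
 [168 167 178 170 168 173 165 168 165 160 170 169]
 [167 166 161 168 170 170 160 174 165 165 170 169]
 [167 169 166 167 175 165 180 163 165 165 169 169]
 [167 169 169 165 162 164 168 166 169 169 169 169]]
[[120 119 116 111 116 114 113 115 120 120 116 112]
 [120 119 115 112 107 107 103 108 120 120 116 113]
 [121 119 106  65  74  87  52  51  86 115 118 112]
 [121 117  73  54  52  88  53  54  52 103 116 112]
 [121 101  84  62  58  84  52  53  53  20 102 112]
 [121  78  63  71  68  51  53  53  53  24 102 114]
 [121  81  55  53  51  53  52  54  53  26 101 112]
 [120  90  53  54  53  53  54  56  37  35  99 113]
 [122 109  46  50  54  54  51  38  31  88 114 113]
 [122 118  97  52  32  34  34  47  88 110 119 113]
 [122 118 115 105  99  90  91 103 118 122 118 113]]
[[0.048 0.046 0.047 0.046 0.047 0.047 0.046]
 [0.048 0.046 0.029 0.025 0.015 0.047 0.047]
 [0.047 0.014 0.014 0.014 0.013 0.014 0.048]
 [0.014 0.028 0.027 0.014 0.015 0.015 0.046]
 [0.017 0.015 0.015 0.014 0.016 0.041 0.047]
 [0.047 0.039 0.015 0.015 0.04  0.046 0.047]
 [0.046 0.047 0.045 0.046 0.047 0.045 0.046]]
```

The pin is within 0.4 mm of the hole centre, so I lower.

Request:
arm_command(
  motion=[
    {"tx":0,"ty":0,"tz":-5,"twist":0,"claw":-1},
    {"tx":0,"ty":0,"tz":-9,"twist":0,"claw":-1},
    {"tx":0,"ty":0,"tz":-12,"twist":0,"claw":-1},
    {"tx":0,"ty":0,"tz":-15,"twist":0,"claw":-1},
    {"tx":0,"ty":0,"tz":-18,"twist":0,"claw":-1},
    {"tx":0,"ty":0,"tz":-21,"twist":0,"claw":-1},
    {"tx":0,"ty":0,"tz":-23,"twist":0,"claw":-1},
    {"tx":0,"ty":0,"tz":-23,"twist":0,"claw":-1},
  ],
)

```text
time_s: 7.4
tool_pos: [0.6036, 0.1649, 0.0891]
orientation: [-0.0, 0.628, 0.778, -0.0]
ft_force: [-0.1, -0.4, -3.1]
finger_gap: 0.0076
gripper_force: 42.3
```

Request:
arm_command(
  motion=[
    {"tx":0,"ty":0,"tz":-1,"twist":0,"claw":-1},
    {"tx":0,"ty":0,"tz":-2,"twist":0,"claw":-1},
    {"tx":0,"ty":0,"tz":-2,"twist":0,"claw":-1},
  ],
)

```text
time_s: 7.78
tool_pos: [0.604, 0.1649, 0.088]
orientation: [0.0, 0.628, 0.778, 0.0]
ft_force: [-2.0, 0.1, 2.8]
finger_gap: 0.0075
gripper_force: 43.1
```

Request:
arm_command(
  motion=[
    {"tx":0,"ty":0,"tz":0,"twist":0,"claw":-0.6},
    {"tx":0,"ty":0,"tz":0,"twist":0,"claw":0},
    {"tx":0,"ty":0,"tz":0,"twist":0,"claw":0.4},
    {"tx":0,"ty":0,"tz":10,"twist":0,"claw":0.6},
    {"tx":0,"ty":0,"tz":50,"twist":0,"claw":0.6},
    {"tx":0,"ty":0,"tz":100,"twist":0,"claw":0.6},
    {"tx":0,"ty":-35,"tz":150,"twist":0,"claw":0.6},
    {"tx":0,"ty":-70,"tz":160,"twist":0,"claw":0.6},
  ],
)

```text
time_s: 8.78
tool_pos: [0.606, 0.0943, 0.2535]
orientation: [0.004, 0.627, 0.779, 0.003]
ft_force: [0.7, 0.3, -1.0]
finger_gap: 0.0684
gripper_force: 0.0
```

Request:
arm_command(
  motion=[
    {"tx":0,"ty":0,"tz":0,"twist":0,"claw":0.6},
    {"tx":0,"ty":0,"tz":0,"twist":0,"claw":0.6},
  ],
)

```text
time_s: 9.02
tool_pos: [0.6034, 0.0954, 0.247]
orientation: [-0.0, 0.628, 0.778, -0.0]
ft_force: [1.3, 0.8, -0.4]
finger_gap: 0.0688
gripper_force: 0.0
```

```bash
python3 - <<'E'
from rel import *
o=arm.observe(); print(o['time_s'],o['tool_pos'],o['orientation'],o['joints'])
ims=[]
for n in ['wrist','scene']:
    p,d,c=snap(n); ims.append(p); W=cloud(d,c,n=='wrist'); X,Y,Z=W[...,0],W[...,1],W[...,2]
    near_=(abs(X-.604)<.09)&(abs(Y-.164)<.09)
    for k,a,b in [('foot',.0195,.027),('edge',.108,.118)]:
        m=near_&(Z>a)&(Z<b)
        if m.sum()>10:
            q=W[m]; G=np.c_[q[:,:2]-q[:,:2].mean(0),np.ones(len(q))]; s=np.linalg.lstsq(G,q[:,2],rcond=None)[0]
            print(n,k,m.sum(),rect(q[:,:2]),np.median(q[:,2]),'slope',s)
    nr=(abs(X-.456)<.06)&(abs(Y-.1)<.06)
    for k,a,b in [('rackfoot',.008,.016),('fin',.05,.062),('clip>75',.075,.13),('clip>95',.095,.13)]:
        m=nr&(Z>a)&(Z<b); q=W[m]
        if k=='fin' : pass
        print(n,k,m.sum(),rect(q[:,:2]),np.median(q[:,2]).round(4),np.percentile(q[:,2],99).round(4))
p=np.hstack([ims[0][:400,:400],cv2.resize(ims[1][180:280,230:330],(400,400),interpolation=cv2.INTER_CUBIC)]); save('v4',p)
E
```

```text
9.025 [0.60339977 0.09536202 0.24704669] [-4.34912541e-04  6.27953814e-01  7.78250486e-01 -9.97156782e-06] [-4.10558171e-02  2.47565105e-01  1.48462322e+00  5.08493600e-04
  1.41011501e+00 -2.54091121e-01]
wrist foot 7814 (array([606. , 162.9]), array([ 90.8, 129.9]), 11.95) 0.022565919916707033 slope [0.00029063 0.00028562 0.0225653 ]
wrist edge 1518 (array([605.6, 163. ]), array([  8.2, 128.7]), 12.48) 0.11240715481094393 slope [0.04056259 0.0104969  0.11237162]
wrist rackfoot 1864 (array([454.8, 112.4]), array([56.2, 90.5]), 16.4) 0.0114 0.0147
wrist fin 492 (array([452.4, 111.9]), array([26.6, 67.7]), 28.52) 0.0561 0.0602
wrist clip>75 850 (array([458.7,  95.8]), array([45.1, 22.1]), 16.29) 0.0974 0.1105
wrist clip>95 483 (array([458.7,  95.8]), array([45.1, 21.9]), 16.26) 0.106 0.1106
scene foot 682 (array([602.4, 163. ]), array([ 95.3, 132.1]), 10.99) 0.024113370120623204 slope [7.72503540e-03 5.52318124e-05 2.40198757e-02]
scene edge 189 (array([604.8, 163.2]), array([ 11. , 130.5]), 12.18) 0.11367815176206011 slope [0.25370858 0.05182592 0.11320165]
scene rackfoot 407 (array([451.7, 112. ]), array([56.3, 90.2]), 13.01) 0.0127 0.0159
scene fin 111 (array([454.5, 113. ]), array([23.8, 69.7]), 4.11) 0.0573 0.0617
scene clip>75 163 (array([457.7,  95.8]), array([45.2, 23.4]), 15.61) 0.0961 0.1131
scene clip>95 86 (array([458.,  96.]), array([45.3, 21.6]), 17.94) 0.1055 0.1132
```

View pics/v4.png

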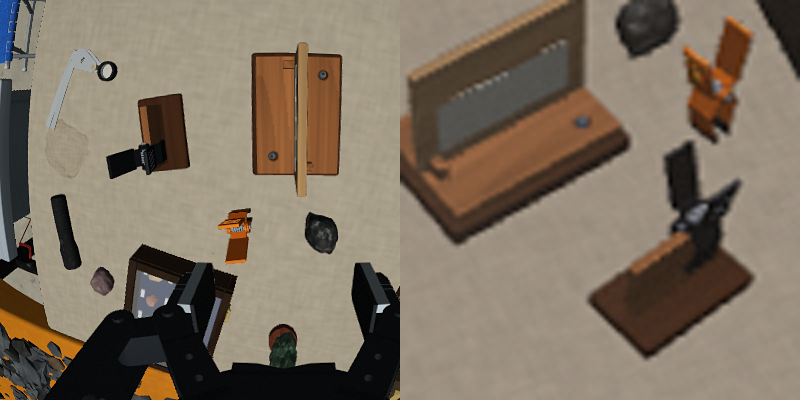

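The wrist half shows both pins through the holes at (323,75) and (272,156). The scene half shows the foot flat on the base at (583,122). By depth the foot top is at 22.6 mm with zero slope, so the sign is flush. The black clip at (140,160) is still on the rack, top at about 112 mm, so its pivot is at about 66 mm. Next I move over the clip and re-measure.

Request:
arm_command(
  motion=[
    {"tx":-45,"ty":0,"tz":0,"twist":0.02,"claw":0.8},
    {"tx":-95,"ty":0,"tz":-10,"twist":0.064,"claw":0.8},
    {"tx":-130,"ty":0,"tz":-20,"twist":0.064,"claw":0.8},
    {"tx":-146,"ty":0,"tz":-30,"twist":0.064,"claw":0.8},
    {"tx":-146,"ty":0,"tz":-30,"twist":0.064,"claw":0.8},
    {"tx":-146,"ty":0,"tz":-30,"twist":0.064,"claw":0.8},
  ],
)

```text
time_s: 9.88
tool_pos: [0.4585, 0.0952, 0.2177]
orientation: [0.0, 0.602, 0.798, 0.0]
ft_force: [0.6, -0.1, -0.9]
finger_gap: 0.0769
gripper_force: 0.0
```

```bash
python3 - <<'E'
from rel import *
o=arm.observe(); print(o['time_s'],o['tool_pos'],o['orientation'],o['finger_gap'])
p,d,c=snap('wrist'); save('w5',p); W=cloud(d,c,True); X,Y,Z=W[...,0],W[...,1],W[...,2]
nr=(abs(X-.456)<.06)&(abs(Y-.1)<.06)
for k,a,b in [('rackfoot',.008,.016),('fin',.052,.062),('clip>95',.095,.13),('tops',.107,.116)]:
    m=nr&(Z>a)&(Z<b); q=W[m]
    print(k,m.sum(),rect(q[:,:2]) if len(q)>3 else '',np.median(q[:,2]).round(4),np.percentile(q[:,2],99).round(4))
E
```

```text
9.875 [0.45845048 0.0952326  0.2176774 ] [2.94765667e-04 6.02473245e-01 7.98138983e-01 2.56726632e-04] 0.07694572538451687
rackfoot 2772 (array([452.1, 118.2]), array([55.8, 79.4]), 16.56) 0.0115 0.0133
fin 451 (array([450.4, 124.4]), array([25.4, 46.2]), 17.3) 0.0565 0.0608
clip>95 558 (array([458.8,  96.3]), array([43.8, 22.3]), 17.17) 0.1076 0.1107
tops 298 (array([458.8,  96.2]), array([43.8, 21.9]), 17.17) 0.1091 0.1108
```

View pics/w5.png

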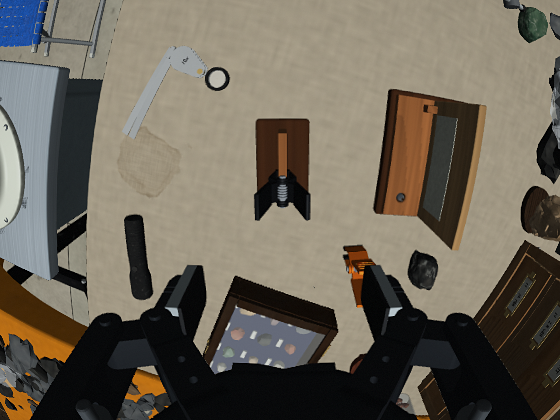

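The clip at (282,195) sits square on its rack between the finger lines and is well clear of the orange one at (358,265). I descend and squeeze.

Request:
arm_command(
  motion=[
    {"tx":-0.5,"ty":1,"tz":-30,"twist":0.01,"claw":0.8},
    {"tx":-0.5,"ty":1,"tz":-65,"twist":0.01,"claw":0.8},
    {"tx":-0.5,"ty":1,"tz":-100,"twist":0.01,"claw":0.8},
    {"tx":-0.5,"ty":1,"tz":-120,"twist":0.01,"claw":0.8},
    {"tx":-0.5,"ty":1,"tz":-129,"twist":0.01,"claw":0.8},
    {"tx":-0.5,"ty":1,"tz":-129,"twist":0.01,"claw":0.8},
    {"tx":-0.5,"ty":1,"tz":-129,"twist":0.01,"claw":0.4},
    {"tx":-0.5,"ty":1,"tz":-129,"twist":0.01,"claw":0.1},
  ],
  squeeze=20,
)

```text
time_s: 10.92
tool_pos: [0.4581, 0.0959, 0.0893]
orientation: [0.001, 0.599, 0.801, 0.001]
ft_force: [-0.9, -0.1, 0.8]
finger_gap: 0.0471
gripper_force: 0.0
```

Request:
arm_command(
  motion=[
    {"tx":0,"ty":0,"tz":0,"twist":0,"claw":-0.1},
    {"tx":0,"ty":0,"tz":0,"twist":0,"claw":-0.3},
    {"tx":0,"ty":0,"tz":0,"twist":0,"claw":-0.5},
    {"tx":0,"ty":0,"tz":0,"twist":0,"claw":-0.7},
    {"tx":0,"ty":0,"tz":0,"twist":0,"claw":-1},
    {"tx":0,"ty":0,"tz":0,"twist":0,"claw":-1},
    {"tx":0,"ty":0,"tz":0,"twist":0,"claw":-1},
  ],
)

```text
time_s: 11.8
tool_pos: [0.459, 0.0958, 0.0904]
orientation: [0.002, 0.599, 0.801, 0.001]
ft_force: [-0.8, -0.3, 9.3]
finger_gap: 0.0234
gripper_force: 20.8
```

Request:
arm_command(
  motion=[
    {"tx":0,"ty":0,"tz":3,"twist":0,"claw":-1},
    {"tx":0,"ty":0,"tz":12,"twist":0,"claw":-1},
    {"tx":0,"ty":0,"tz":30,"twist":0,"claw":-1},
    {"tx":0,"ty":0,"tz":60,"twist":0,"claw":-1},
    {"tx":0,"ty":0,"tz":95,"twist":0,"claw":-1},
    {"tx":0,"ty":0,"tz":110,"twist":0,"claw":-1},
    {"tx":0,"ty":0,"tz":110,"twist":0,"claw":-1},
    {"tx":0,"ty":0,"tz":110,"twist":0,"claw":-1},
  ],
)

```text
time_s: 12.8
tool_pos: [0.4563, 0.096, 0.1967]
orientation: [-0.001, 0.599, 0.801, -0.001]
ft_force: [-0.3, -0.8, -0.8]
finger_gap: 0.0235
gripper_force: 19.7
```

```bash
python3 - <<'E'
from rel import *
o=arm.observe(); T=o['tool_pos']; print(o['time_s'],T,o['orientation'],o['finger_gap'],o['gripper_force'],o['ft_force'])
ims=[]
for n in ['wrist','scene','top']:
    p,d,c=snap(n); ims.append(p); W=cloud(d,c,n=='wrist'); X,Y,Z=W[...,0],W[...,1],W[...,2]
    m=(abs(X-T[0])<.035)&(abs(Y-T[1])<.035)&(Z>.08)&(Z<T[2]-.013); q=W[m]
    if m.sum()>5: v,u=np.nonzero(m); print(n,m.sum(),'u',u.min(),u.max(),'v',v.min(),v.max(),'min',q.min(0),'max',q.max(0))
c=viewer.calibration('scene'); f=210/np.tan(np.radians(c['vfov'])/2); P=np.array(c['R'])@T+np.array(c['t']); u,v=int(c['cx']+f*P[0]/P[2]),int(c['cy']+f*P[1]/P[2]); print(u,v)
p=np.hstack([ims[0][120:420,200:500] if 0 else cv2.resize(ims[0][150:400,160:410],(400,400)),cv2.resize(ims[1][v-40:v+60,u-50:u+50],(400,400),interpolation=cv2.INTER_CUBIC)]); save('v6',p)
E
```

```text
12.8 [0.45627091 0.09595639 0.19674925] [-1.13498697e-03  5.98718637e-01  8.00958271e-01 -7.43370703e-04] 0.02350666958185557 19.727856516838074 [-0.26095437 -0.80594562 -0.82606372]
wrist 2319 u 255 312 v 213 284 min [0.43850443 0.08195004 0.13314081] max [0.47318381 0.1125789  0.18365779]
scene 208 u 298 315 v 199 222 min [0.43753491 0.0811124  0.13426346] max [0.47138201 0.11167001 0.18373648]
308 197
```

View pics/v6.png

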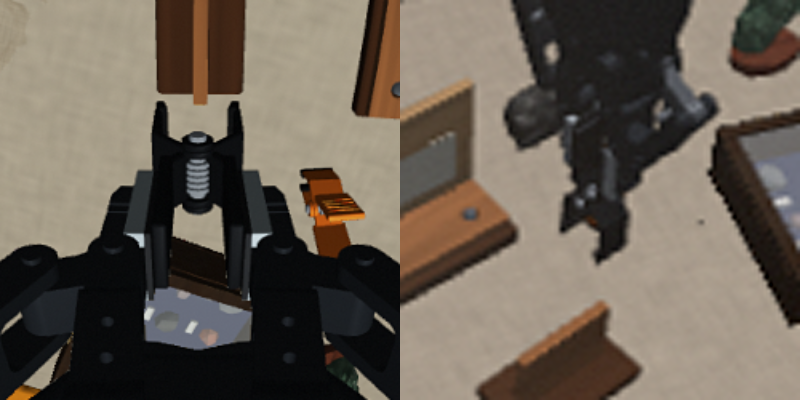

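The clip is held wide open: in the left half the jaw tips are at (160,105) and (235,105), symmetric between the pads. In the right half the jaws gape at (595,225) and the rack is empty and in place. The jaw tips are 63 mm below the TCP. I carry it over the sign.

Request:
arm_command(
  motion=[
    {"tx":10,"ty":5,"tz":15,"twist":-0.02,"claw":-1},
    {"tx":35,"ty":16,"tz":20,"twist":-0.04,"claw":-1},
    {"tx":70,"ty":32,"tz":20,"twist":-0.06,"claw":-1},
    {"tx":105,"ty":48,"tz":20,"twist":-0.076,"claw":-1},
    {"tx":130,"ty":60,"tz":20,"twist":-0.076,"claw":-1},
    {"tx":143,"ty":65,"tz":20,"twist":-0.076,"claw":-1},
    {"tx":147,"ty":67,"tz":15,"twist":-0.076,"claw":-1},
    {"tx":147,"ty":67,"tz":15,"twist":-0.076,"claw":-1},
  ],
)

```text
time_s: 13.95
tool_pos: [0.6034, 0.1628, 0.2118]
orientation: [-0.001, 0.629, 0.778, -0.001]
ft_force: [-0.4, -1.0, -0.2]
finger_gap: 0.0237
gripper_force: 19.8
```

Request:
arm_command(
  motion=[
    {"tx":0,"ty":0,"tz":0,"twist":0,"claw":-1},
    {"tx":0,"ty":0,"tz":0,"twist":0,"claw":-1},
    {"tx":0,"ty":0,"tz":0,"twist":0,"claw":-1},
  ],
)

```text
time_s: 14.32
tool_pos: [0.6041, 0.1628, 0.2136]
orientation: [0.0, 0.629, 0.778, 0.0]
ft_force: [-0.1, -0.8, -1.0]
finger_gap: 0.0232
gripper_force: 19.8
```

```bash
cat > chk.py <<'E'
from rel import *
o=arm.observe(); T=o['tool_pos']; q=o['orientation']; a=2*np.arctan2(q[2],q[1])-np.pi/2; print(o['time_s'],T,q,'yaw',a,o['finger_gap'],o['gripper_force'],o['ft_force'])
p,d,c=snap('wrist'); s=np.load('pics/last_wrist.npz'); W=cloud(d,c,True)
ct,st=np.cos(.211),np.sin(.211)
def loc(W): # sign frame at nominal 604,163.3
    D=W[...,:2]-np.array([.604,.1633]); return np.stack([D[...,0]*ct+D[...,1]*st,-D[...,0]*st+D[...,1]*ct],-1)*1000
L=loc(W); Z=W[...,2]; V=p.max(-1)
print('TCP in sign frame',loc(T[None])[0])
sat=cv2.cvtColor(p,cv2.COLOR_RGB2HSV)[...,1]
m=(abs(L[...,0])<15)&(abs(L[...,1])<75)&(Z>.108)&(Z<.118)&(sat>70)&(V>70); e=L[m]; print('edge',m.sum(),rect(W[m][:,:2]),'local x',np.percentile(e[:,0],[2,50,98]),'y',e[:,1].min(),e[:,1].max(),np.median(Z[m]))
m=(abs(L[...,0])<22)&(abs(L[...,1])<25)&(Z>T[2]-.068)&(Z<T[2]-.04)&(V<70); e=L[m]; z=Z[m]
for sgn in (-1,1):
    k=e[:,0]*sgn>2; ee=e[k]; print('jaw',sgn,k.sum(),'inner/outer x',np.percentile(ee[:,0],[2,98]),'y',np.percentile(ee[:,1],[2,98]),'zmin',np.percentile(z[k],2))
E
python3 chk.py
```

```text
14.325 [0.60412267 0.16280707 0.21359535] [1.41339843e-04 6.28778598e-01 7.77584360e-01 1.32276351e-04] yaw 0.21083340206938428 0.02320993208197105 19.831251204013824 [-0.10455124 -0.81623404 -1.02053241]
TCP in sign frame [ 0.01671196 -0.50769402]
edge 1171 (array([600.9, 186.2]), array([ 7.9, 82.4]), 12.45) local x [-1.80129428  1.96081648  5.73213891] y -18.181852667010496 64.28674385454569 0.1124080207993666
jaw -1 149 inner/outer x [-14.91959083 -10.5120165 ] y [ 0.82189939 11.83994906] zmin 0.15061646978823848
jaw 1 146 inner/outer x [13.19347778 17.40290954] y [ 0.33004098 12.03184428] zmin 0.15094037508787006
```

Jaw tips are 23.7 mm apart inside, the clip is centred within 0.6 mm of the edge, and the yaw matches. I lower it astride.

Request:
arm_command(
  motion=[
    {"tx":0.5,"ty":0,"tz":-8,"twist":0,"claw":-1},
    {"tx":0.5,"ty":0,"tz":-18,"twist":0,"claw":-1},
    {"tx":0.5,"ty":0,"tz":-28,"twist":0,"claw":-1},
    {"tx":0.5,"ty":0,"tz":-38,"twist":0,"claw":-1},
    {"tx":0.5,"ty":0,"tz":-47,"twist":0,"claw":-1},
    {"tx":0.5,"ty":0,"tz":-54,"twist":0,"claw":-1},
    {"tx":0.5,"ty":0,"tz":-59,"twist":0,"claw":-1},
    {"tx":0.5,"ty":0,"tz":-60,"twist":0,"claw":-1},
  ],
)

```text
time_s: 15.38
tool_pos: [0.6046, 0.1629, 0.153]
orientation: [-0.0, 0.629, 0.778, -0.0]
ft_force: [0.1, -0.5, -0.8]
finger_gap: 0.0233
gripper_force: 19.8
```

Request:
arm_command(
  motion=[
    {"tx":0,"ty":0,"tz":0,"twist":0,"claw":-1},
    {"tx":0,"ty":0,"tz":0,"twist":0,"claw":-1},
    {"tx":0,"ty":0,"tz":0,"twist":0,"claw":-1},
    {"tx":0,"ty":0,"tz":0,"twist":0,"claw":-1},
  ],
)

```text
time_s: 15.88
tool_pos: [0.6048, 0.1629, 0.1535]
orientation: [0.0, 0.629, 0.778, 0.0]
ft_force: [0.0, -0.5, -1.0]
finger_gap: 0.0232
gripper_force: 19.8
```

```bash
python3 chk.py; python3 - <<'E'
from rel import *
p,_,c=load('wrist'); q,d,cs=snap('scene')
W=cloud(d,cs); X,Y,Z=W[...,0],W[...,1],W[...,2]
m=(abs(X-.604)<.09)&(abs(Y-.164)<.09)&(Z>.0195)&(Z<.027); print('foot scene',rect(W[m][:,:2]),np.median(Z[m]))
save('v7',np.hstack([cv2.resize(p[60:310,160:410],(400,400),interpolation=cv2.INTER_CUBIC),cv2.resize(q[160:260,200:300],(400,400),interpolation=cv2.INTER_CUBIC)]))
E
```

```text
15.875 [0.60479482 0.16294608 0.15345673] [6.87935866e-05 6.28718103e-01 7.77633290e-01 9.49038787e-05] yaw 0.2109890125879359 0.02317458691251464 19.830787181854248 [ 0.00249578 -0.48598487 -0.97222854]
TCP in sign frame [ 0.7030691  -0.51253515]
edge 1963 (array([605.8, 163.2]), array([  8.1, 129.5]), 12.18) local x [-2.04863271  1.88526803  5.35814823] y -65.17852819982917 64.28533243088854 0.11246589590331701
jaw -1 147 inner/outer x [-14.28697321  -9.9023972 ] y [ 0.93864305 11.80918914] zmin 0.0912113852974534
jaw 1 148 inner/outer x [13.87077772 18.14025699] y [ 0.50439365 11.86327639] zmin 0.09068917366446042
foot scene (array([598.7, 161.9]), array([ 91.6, 138.9]), 5.99) 0.024362353288808574
```

View pics/v7.png

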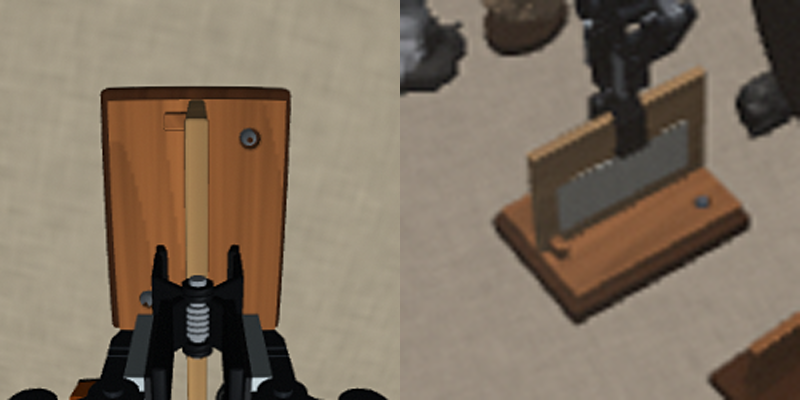

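The left half shows the edge at (197,200) running midway between the gaping jaws at (160,250) and (235,250), with both pins through the foot. The right half shows the clip upright at the middle of the board. It is centred within 0.2 mm, the edge is about 21 mm inside the jaws, and the contact force is nil.

```bash
python3 -c "
from workcell import arm
print(arm.finish_job())"
```

```text
the job is handed in; nothing more can be done
None
```

The sign is seated flush on its pins, and the black clip is held wide open astride the middle of its top edge, upright, in line and not touching the board; I handed the job in at about 16 s, and no verdict came back.

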